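# Find the stiff spring catch on two instrument boxes and mark its box

## Robot

A 7-joint arm with a two-finger parallel gripper is mounted at the origin on the work surface. World frame = base frame: x ahead of the robot, y to its left, z up, the work surface at z = 0. Lengths are in m, angles in rad, forces in N, time in s.
With the tool pointing down it reaches from about 0.4 to 0.9 m from the base axis. Payload 5.5 kg.
Tool frame: the origin (TCP) lies on the centre line of the jaws, within the pads' length; the fingertips stand 17 mm ahead of it and the grasp point (between the pads) lies 2 mm behind it (ctrl.tip_reach is the distance from the TCP to the fingertips, in m); z points along the fingers, y is the direction in which the jaws open and shut (so a half turn about z gives the same grasp; the last joint's range is limited). The gripper opens to 85 mm and grips with 20 to 120 N. Pads are 22 mm wide; open, the fingers measure 114 mm over their backs; the gripper's body (76 mm by 85 mm) begins 54 mm behind the grasp point. The pads swing forward as they close: fully open they stand 13 mm farther back than shut.
Start: joints at [1.519, 0.501, -0.427, 1.55, 0.221, 1.138, -0.21], TCP at [0.201, -0.618, 0.222] pointing down, gripper open.
Joint ranges: [-2.88, 2.88], [-0.31, 2.03], [-1.54, 1.56], [0.2, 2.42], [-1.41, 4.55], [0.19, 2.02], [-2.57, 2.57]. Speed limits (rad/s): [2.57, 2.57, 3.14, 3.14, 3.14, 3.14, 3.14].

## Interface

Orientations are given as a rotation vector (axis times angle).
In Python, from cell import readout, camera, calibration, ctrl, boxes_of, masks_of gives the robot as it stands.
- The arm moves only by the tool step_arm, never from a script. Its argument "targets" is a list of rows, each an object with "delta_pos": the shift along the tool's x, y, z in m, a list of three; "twist": the turn about the tool's z in rad. A call has 1 to 10 rows; each row is the pose to reach, as a shift and turn from the pose commanded when the call began, along the tool's axes at that moment; what a row does not reach only later rows make up. A row lasts 1/8 s, in which the tool goes at most 62.5 mm and 10.7 degrees, less where a joint would pass 70% of its speed; a pose out of reach is approached as far as the arm can. A call with a gripper value outside its range is refused whole. "claw" is the gripper's target within -1 to 1 (fully open at 1, half-way at 0, shut at -1), set as the call begins (left out, the last holds). The fingers move at their own pace and stop on an object; "force" is the grip in N (left out, the last holds). Time passes only in rows, so rows that repeat a pose let the fingers close. It gives the time, the measured TCP pose, the force and the opening at its end, in the units of the state.
- readout.sense(): the state, without advancing time (a new reading comes with each control period).
- camera(name): name is "scene" or "top" or "wrist"; returns (picture, depth): 480x640x3 uint8, red, green, blue; 480x640 float32, m along the optical axis (not along the pixel's ray), 0 where there is no reading.
- calibration(name): a dict with "fx", "fy", "cx", "cy" (pixels), "R" (3x3) and "t" (3): a world point X has camera coordinates R X + t; the wrist camera has in their place "T_tool_cam" (4x4, takes a point from camera to tool coordinates, whose origin is the TCP and whose axes are the flange's). Camera axes: x right, y down, z forward; pixel columns grow to the right and rows downward; lengths in m; the calibration is good to about 2 mm. A picture is of the moment at which its call begins: read the wrist's pose just before it. calibration takes no time and is no camera call.
- ctrl.hand_in(): hands the job in, once; it reports no verdict.
Trained networks look in the newest picture that a camera, given by its name, has taken for a name from the list of things; names that differ only in an ending like _2 or _b are one class to them, and where a whole thing is asked for, a point or a joint stands for the part that bears it (a point fixed in the world has none). Each returns a list of dicts, best first, with "score" (0 to 1); they miss things now and then, are a little off and sometimes report something else, mostly with a low value. They report only what shows in the picture. A call takes as long as a camera call. They do not tell look-alikes from the thing itself.
- boxes_of(thing, camera): "extent" ([left, top, right, bottom] as shares, 0 to 1, of the picture: columns of its width, rows of its height, round what is visible of it).
- masks_of(thing, camera): "pixels" (480x640 bool, what is visible of it) and "extent" ([left, top, right, bottom] as shares, 0 to 1, of the picture: columns of its width, rows of its height, round what is visible of it).
The state is a dict: "clock": time; "joints": joint angles; "dq": joint speeds; "tau": joint torques, N m; "tcp_pos": TCP position; "orientation": TCP orientation; "force": force on the tool from outside, world axes, zero at the start; "torque": the same for the moment, N m; "finger_gap": finger opening in m.
Only numpy, scipy, OpenCV 4.12 (cv2) and the standard library are available. Lean on these libraries where they do the work, as an engineer would, in place of code of your own. Each camera call takes 0.05 s, during which the arm holds its last target. There are 200 camera calls.

## Task

Check the push catches on the lids of the two steel instrument boxes: a sound catch clicks and stays down before the push reaches 15 newtons, and one of the two is too stiff for that. Pushing straight down, never with more than 25 newtons, find out which is which: leave the sound catch clicked down and the stiff one up. Then stand the white marker upright in the square dish on the lid of the box with the stiff catch and let go of it.

Things in the scene. Friction and masses are not known exactly. Their poses are not given: they have to be found in the camera images.
- box_a: Steel instrument box standing fast on the counter, 160 (x) by 120 (y) by 50 mm high; outwardly the same as the other. Origin: centre of its underside, z up. On the lid, 50 mm from the centre towards -x: the catch pad, a ribbed level metal square, 44 by 44 mm, top 72 mm above the counter when up. 35 mm towards +x: a dark-floored square dish, 64 by 64 mm inside, floor 52 mm above the counter, rim 5 mm.
- catch_a (a joint): Pad of box_a's catch, m straight down: 0 up (as found), 0.016 down. The sound one resists with 6 N at once, falling evenly to nothing at 0.010, where it snaps by itself to 0.016 and stays down. The stiff one starts at 3 N, grows by 2.5 N per mm (15 N at 0.005, 25 N at 0.009), does not click and springs back up when let go.
- box_b: Steel instrument box standing fast on the counter, 160 (x) by 120 (y) by 50 mm high; outwardly the same as the other. Origin: centre of its underside, z up. On the lid, 50 mm from the centre towards -x: the catch pad, a ribbed level metal square, 44 by 44 mm, top 72 mm above the counter when up. 35 mm towards +x: a dark-floored square dish, 64 by 64 mm inside, floor 52 mm above the counter, rim 5 mm.
- catch_b (a joint): Pad of box_b's catch, m straight down: 0 up (as found), 0.016 down. The sound one resists with 6 N at once, falling evenly to nothing at 0.010, where it snaps by itself to 0.016 and stays down. The stiff one starts at 3 N, grows by 2.5 N per mm (15 N at 0.005, 25 N at 0.009), does not click and springs back up when let go.
- marker: White plastic marker, 55 to 115 g, standing loose on the counter between the boxes: round foot 40 mm across and 12 mm high, plain round stem 24 mm across up to 60 mm height. Origin: centre of its underside, z up. (The lidded white pot, the beaker, the dental mirror and the box without catch or dish are not needed.)
There are look-alikes about, which are no part of the job. What is shaped like the box_a but purple or yellow is not meant.

How it is judged:
By the outcome, as a careful person would: the job done as asked, in the order asked, and still so for the second after the job is handed in, with the robot touching nothing.
It also fails if it takes over 56 s, if anything falls off the work surface, if the arm or the gripper's body presses on something with over 40 N, if the wrist force passes 120 N, or if a joint passes its speed limit or range.

## Working session

There is one attempt and no reset: what is moved stays moved. The work goes in short steps, Python scripts to look and compute and a tool call to move; the robot and the scene stay as the last step left them, time stands still between calls to the robot, and variables do not carry over. Pictures are saved under pics/ and viewed, about 8 in all and at most 12, crops included, and the job is handed in when it is done.

Besides the shell and the picture viewer there is one more tool, called after "Request:" as name(argument=value, ...), one argument or row to a line, values as JSON. step_arm: Moves the arm, as the interface text tells. Its arguments: {"type":"object","properties":{"targets":{"type":"array"},"claw":{"type":"number"},"force":{"type":"number"}},"required":["targets"]}

```bash
mkdir -p pics
cat > h.py <<'E'
import numpy as np, cv2
from scipy.spatial.transform import Rotation as Ro
from cell import readout, camera, calibration, ctrl, boxes_of, masks_of
def world(name,d,mask=None,st=None):
    c=calibration(name); v,u=np.indices(d.shape)
    P=np.stack([(u-c['cx'])/c['fx']*d,(v-c['cy'])/c['fy']*d,d],-1)
    if name=='wrist':
        T=np.array(c['T_tool_cam']); P=P@T[:3,:3].T+T[:3,3]
        return P@Ro.from_rotvec(st['orientation']).as_matrix().T+st['tcp_pos']
    return (P-np.array(c['t']))@np.array(c['R'])
def save(n,p): cv2.imwrite('pics/'+n,p[:,:,::-1])
E
python3 - <<'E'
from h import *
s=readout.sense(); print({k:np.round(v,3) for k,v in s.items()}); print(Ro.from_rotvec(s['orientation']).as_matrix().round(2), ctrl.tip_reach)
for n in('scene','top'):
    p,d=camera(n); save(n+'0.png',p); W=world(n,d)
    for t in('box_a','marker','catch_a'):
        for m in masks_of(t,n):
            k=m['pixels']&(d>0); q=W[k]
            if len(q)<5: continue
            z=q[:,2].max(); tp=q[q[:,2]>np.percentile(q[:,2],90)-.005]
            print(n,t,round(m['score'],2),(np.array(m['extent'])*[640,480,640,480]).round(),np.median(q,0).round(3),'top',tp.mean(0).round(3),np.ptp(tp,axis=0).round(3),p[k].mean(0).round())
E
```

```text
{'clock': np.float64(0.0), 'joints': array([ 1.519,  0.502, -0.427,  1.551,  0.221,  1.138, -0.21 ]), 'dq': array([-0.001, -0.   ,  0.001, -0.002,  0.001, -0.001, -0.   ]), 'tau': array([ 0.0000e+00, -5.6953e+01, -5.8160e+00, -2.8095e+01,  1.1000e-02,
        1.2000e-02,  0.0000e+00]), 'tcp_pos': array([ 0.201, -0.617,  0.221]), 'orientation': array([-3.101, -0.492,  0.   ]), 'force': array([-0.032,  0.101, -0.564]), 'torque': array([ 0.033,  0.003, -0.002]), 'finger_gap': np.float64(0.086)}
[[ 0.95  0.31 -0.  ]
 [ 0.31 -0.95  0.  ]
 [ 0.   -0.   -1.  ]] 0.017
scene box_a 0.94 [348. 194. 424. 277.] [ 0.413 -0.015  0.048] top [ 0.376 -0.011  0.063] [0.17  0.12  0.024] [74. 45. 93.]
scene box_a 0.73 [450. 257. 535. 350.] [0.562 0.193 0.048] top [0.534 0.197 0.061] [0.169 0.115 0.023] [ 98.  99. 101.]
scene box_a 0.66 [234. 155. 304. 236.] [ 0.33  -0.284  0.048] top [ 0.298 -0.288  0.06 ] [0.167 0.112 0.025] [123. 114.  28.]
scene box_a 0.66 [461. 175. 529. 256.] [0.322 0.22  0.048] top [0.287 0.226 0.061] [0.17  0.107 0.023] [125. 116.  28.]
scene box_a 0.6 [115. 156. 177. 232.] [ 0.37
[... 2235 characters left out ...]
484 0.188 0.071] top [0.486 0.189 0.072] [0.063 0.046 0.009] [143. 146. 149.]
top catch_a 0.84 [512. 292. 531. 324.] [ 0.295 -0.589  0.072] top [ 0.296 -0.588  0.073] [0.066 0.046 0.009] [161. 164. 144.]
top catch_a 0.68 [245. 271. 267. 301.] [ 0.334 -0.003  0.072] top [ 0.334 -0.003  0.072] [0.065 0.048 0.011] [155. 150. 166.]
top catch_a 0.64 [133. 313. 158. 342.] [0.236 0.232 0.072] top [0.239 0.231 0.073] [0.063 0.047 0.009] [160. 162. 144.]
top catch_a 0.6 [356. 200. 373. 228.] [ 0.497 -0.243  0.071] top [ 0.498 -0.243  0.073] [0.063 0.044 0.011] [148. 151. 154.]
top catch_a 0.59 [372. 313. 396. 343.] [ 0.248 -0.285  0.072] top [ 0.248 -0.285  0.073] [0.065 0.046 0.009] [164. 167. 146.]
```

Run:
```python
from h import *
p=cv2.imread('pics/top0.png'); s=cv2.imread('pics/scene0.png')
a=cv2.resize(p[130:350,100:420],(800,550),interpolation=cv2.INTER_CUBIC)
cv2.imwrite('pics/c1.png',a)
cv2.imwrite('pics/c2.png',cv2.resize(s[140:380,210:550],(800,565),interpolation=cv2.INTER_CUBIC))
```

```text
(no output)
```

View pics/c1.png

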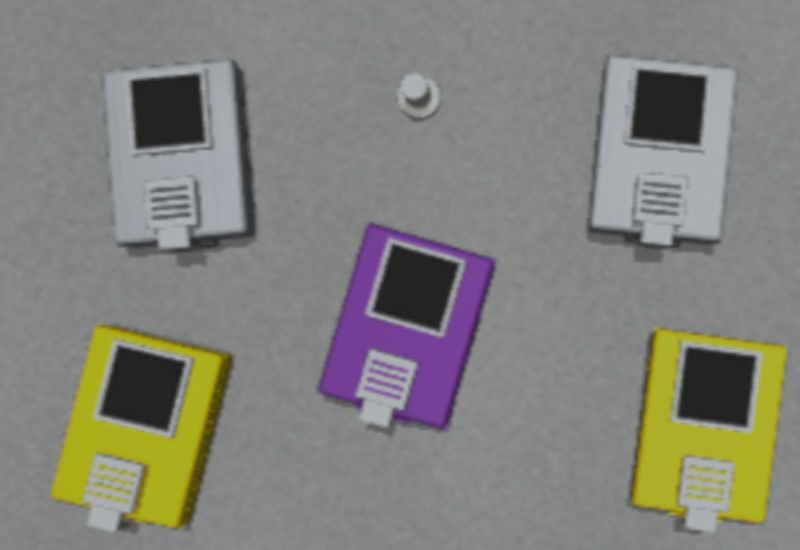

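View pics/c2.png

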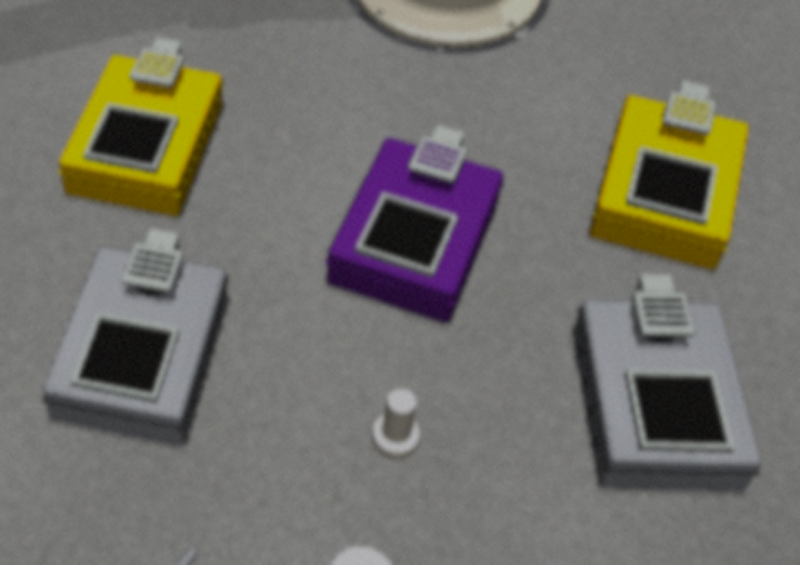

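The top crop shows two steel boxes: left at top-picture pixels (172,193), and right at (366,190). They are the grey ones with a tabbed catch, and fit the description. The purple one (261,262) and the yellow ones are look-alikes. The marker stands at (268,168). I'll measure these now.

```bash
cat > m.py <<'E'
from h import *
p,d=camera('top'); W=world('top',d)
for n,c in(('L',(.537,.188)),('R',(.549,-.245))):
    near=(np.hypot(W[...,0]-c[0],W[...,1]-c[1])<.12)
    lid=near&(W[...,2]>.045)
    r=cv2.minAreaRect((W[lid][:,:2]*1000).astype(np.float32)); 
    dark=near&(p.max(2)<60)&(W[...,2]>.047)&(W[...,2]<.058)
    lab=cv2.connectedComponentsWithStats(dark.astype(np.uint8)); i=1+lab[2][1:,4].argmax(); q=W[lab[1]==i]
    r2=cv2.minAreaRect((q[:,:2]*1000).astype(np.float32))
    pad=near&(W[...,2]>.066); r3=cv2.minAreaRect((W[pad][:,:2]*1000).astype(np.float32))
    q3=W[pad]; f=lambda r:[np.round(x,1) for x in r]
    print(n,'lid+tab',f(r),'dish',f(r2),q[:,2].mean().round(3),'pad',f(r3), q3[:,2].mean().round(4),'xrange',q3[:,0].min().round(3),q3[:,0].max().round(3))
k=(np.hypot(W[...,0]-.603,W[...,1]+.021)<.03)
t=W[k&(W[...,2]>.055)]; print('stem top',t.mean(0).round(4),(t.max(0)+t.min(0))[:2]/2,len(t))
E
python3 m.py
```

```text
L lid+tab [array([535.8, 194.9]), array([170.1, 120. ]), np.float64(6.2)] dish [array([577.3, 202.2]), array([60.7, 60.6]), np.float64(7.1)] 0.052 pad [array([482.9, 188.8]), array([62.5, 44.2]), np.float64(5.9)] 0.0715 xrange 0.451 0.514
R lid+tab [array([ 548. , -247.3]), array([119.7, 170.4]), np.float64(85.1)] dish [array([ 589.7, -250.1]), array([60.2, 59.7]), np.float64(85.3)] 0.052 pad [array([ 494.8, -242.8]), array([43.5, 62.1]), np.float64(85.6)] 0.0717 xrange 0.464 0.527
stem top [ 0.602  -0.0211  0.0597] [ 0.6031847  -0.02190413] 84
```

```bash
cat > g.py <<'E'
from h import *; import sys
s=readout.sense(); R=Ro.from_rotvec(s['orientation']).as_matrix()
print('t',round(float(s['clock']),2),'tcp',np.round(s['tcp_pos'],4),'yaw_x',np.degrees(np.arctan2(R[1,0],R[0,0])).round(2),'zax',R[:,2].round(4),'F',np.round(s['force'],2),'gap',np.round(s['finger_gap'],4),'j7',s['joints'][6].round(2))
if len(sys.argv)>3: print('delta',(R.T@(np.array(sys.argv[1:4],float)-s['tcp_pos'])).round(4))
E
python3 g.py .504 -.2436 .11
python3 - <<'E'
from h import *
p,d=camera('top'); W=world('top',d); k=(d>0)&(W[...,2]>.075); n,l,st,_=cv2.connectedComponentsWithStats(k.astype(np.uint8))
for i in range(1,n):
    if st[i,4]>20: q=W[l==i]; print(st[i],q.min(0).round(2),q.max(0).round(2))
E
```

```text
t 0.45 tcp [ 0.2013 -0.618   0.2216] yaw_x 18.04 zax [ 0.e+00  2.e-04 -1.e+00] F [ 0.03  0.93 -0.15] gap 0.0848 j7 -0.21
delta [ 0.4038 -0.2622  0.1117]
[453 191  32  31 236] [ 0.48 -0.51  0.08] [ 0.55 -0.44  0.09]
[ 545  352   95   70 3624] [ 0.16 -0.69  0.24] [ 0.24 -0.53  0.6 ]
[ 187  410   93   70 4788] [-0.03 -0.07  0.08] [0.07 0.06 0.41]
[ 590  426   50   54 1371] [ 0.14 -0.53  0.61] [ 0.19 -0.44  0.69]
```

Request:
step_arm(
  targets=[
    {"delta_pos":[0.04,-0.026,0]},
    {"delta_pos":[0.085,-0.055,0]},
    {"delta_pos":[0.13,-0.084,0]},
    {"delta_pos":[0.18,-0.117,0]},
    {"delta_pos":[0.23,-0.149,0]},
    {"delta_pos":[0.28,-0.182,0]},
    {"delta_pos":[0.33,-0.214,0.02]},
    {"delta_pos":[0.375,-0.243,0.05]},
    {"delta_pos":[0.404,-0.262,0.08]},
    {"delta_pos":[0.404,-0.262,0.1]},
  ],
  claw=-1,
  force=40,
)

```text
invalid input
```

Request:
step_arm(
  targets=[
    {"delta_pos":[0,0,0]},
    {"delta_pos":[0,0,0]},
  ],
)

```text
invalid input
```

```bash
python3 g.py .504 -.2436 .089
python3 - <<'E'
from h import *
s=readout.sense();p,d=camera('wrist'); save('w1.png',p)
W=world('wrist',d,st=s); k=(d>0)&(W[...,2]>.066)&(W[...,2]<.08)&(abs(W[...,0]-.5)<.06)&(abs(W[...,1]+.243)<.05)
print(k.sum()); q=W[k]; print(cv2.minAreaRect((q[:,:2]*1000).astype(np.float32)),np.median(q[:,2]))
E
```

```text
t 0.5 tcp [ 0.2013 -0.618   0.2217] yaw_x 18.04 zax [ 0.e+00  1.e-04 -1.e+00] F [-0.05  0.16  0.88] gap 0.0855 j7 -0.21
delta [ 0.4037 -0.2623  0.1327]
0
((0.0, 0.0), (0.0, 0.0), 0.0) nan
  return _methods._mean(a, axis=axis, dtype=dtype,
  ret = ret.dtype.type(ret / rcount)
```

View pics/w1.png

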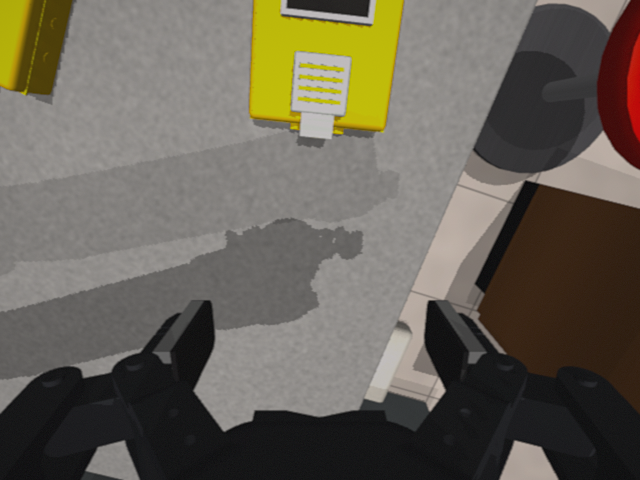

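The move was refused, probably because every row needs "twist". The wrist picture shows only a yellow look-alike at (320,80), since the arm is still at its start.

Request:
step_arm(
  targets=[
    {"delta_pos":[0.04,-0.026,0],"twist":0},
    {"delta_pos":[0.085,-0.055,0],"twist":0},
    {"delta_pos":[0.13,-0.084,0],"twist":0},
    {"delta_pos":[0.18,-0.117,0],"twist":0},
    {"delta_pos":[0.23,-0.149,0],"twist":0},
    {"delta_pos":[0.28,-0.182,0],"twist":0},
    {"delta_pos":[0.33,-0.214,0.02],"twist":0},
    {"delta_pos":[0.375,-0.243,0.05],"twist":0},
    {"delta_pos":[0.404,-0.262,0.08],"twist":0},
    {"delta_pos":[0.404,-0.262,0.1],"twist":0},
  ],
  claw=-1,
  force=40,
)

```text
clock: 1.8
tcp_pos: [0.5062, -0.2398, 0.1208]
orientation: [-3.099, -0.502, -0.002]
force: [0.3, -0.5, -0.2]
finger_gap: 0.0001
```

Request:
step_arm(
  targets=[
    {"delta_pos":[0,0,0],"twist":0},
    {"delta_pos":[0,0,0],"twist":0},
  ],
)

```text
clock: 2.05
tcp_pos: [0.504, -0.2457, 0.1224]
orientation: [3.102, 0.488, 0.0]
force: [0.0, 0.0, 0.1]
finger_gap: -0.0001
```

```bash
python3 g.py .504 -.2436 .089
python3 - <<'E'
from h import *
s=readout.sense();p,d=camera('wrist'); save('w2.png',p)
W=world('wrist',d,st=s); k=(d>0)&(W[...,2]>.066)&(W[...,2]<.08)&(abs(W[...,0]-.5)<.06)&(abs(W[...,1]+.243)<.05)
print(k.sum()); q=W[k]; print(cv2.minAreaRect((q[:,:2]*1000).astype(np.float32)),np.median(q[:,2]))
E
```

```text
t 2.05 tcp [ 0.504  -0.2457  0.1224] yaw_x 17.9 zax [ 5.0e-04 -1.2e-03 -1.0e+00] F [0.02 0.   0.1 ] gap -0.0001 j7 -1.13
delta [ 0.0006 -0.002   0.0334]
5556
((496.439208984375, -241.9163360595703), (44.034889221191406, 62.397212982177734), 85.2442398071289) 0.0730907462419258
```

View pics/w2.png

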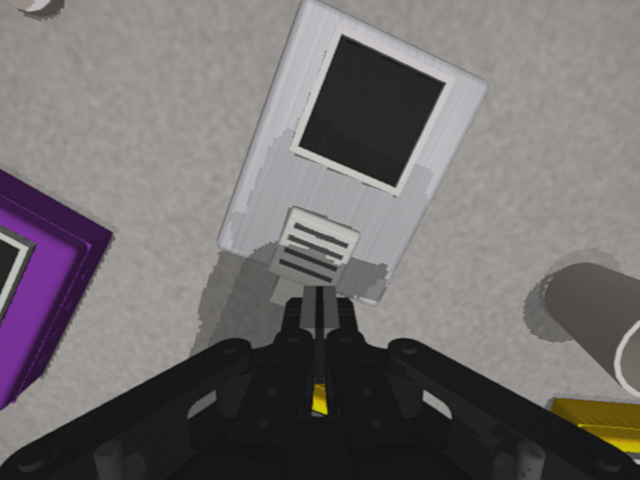

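The wrist picture shows the steel box with its pad at (318,245) and the shut fingertips just this side of it at (320,300). The measured pad centre, (0.506,-0.243), agrees with the top view. I'll lower in small steps.

Request:
step_arm(
  targets=[
    {"delta_pos":[0.002,-0.002,0.01],"twist":0},
    {"delta_pos":[0.002,-0.002,0.02],"twist":0},
    {"delta_pos":[0.002,-0.002,0.028],"twist":0},
    {"delta_pos":[0.002,-0.002,0.03],"twist":0},
    {"delta_pos":[0.002,-0.002,0.03],"twist":0},
  ],
)

```text
clock: 2.72
tcp_pos: [0.5055, -0.2412, 0.0915]
orientation: [-3.102, -0.493, 0.0]
force: [-0.7, 0.2, 0.7]
finger_gap: 0.0002
```

Request:
step_arm(
  targets=[
    {"delta_pos":[0,0,0.001],"twist":0},
    {"delta_pos":[0,0,0.002],"twist":0},
    {"delta_pos":[0,0,0.002],"twist":0},
  ],
)

```text
clock: 3.1
tcp_pos: [0.5056, -0.2414, 0.0898]
orientation: [3.103, 0.492, 0.0]
force: [0.2, 0.1, 0.2]
finger_gap: 0.0002
```

Request:
step_arm(
  targets=[
    {"delta_pos":[0,0,0.001],"twist":0},
    {"delta_pos":[0,0,0.0015],"twist":0},
    {"delta_pos":[0,0,0.0015],"twist":0},
  ],
)

```text
clock: 3.48
tcp_pos: [0.5055, -0.2413, 0.0882]
orientation: [-3.103, -0.492, 0.0]
force: [0.1, 0.1, -0.8]
finger_gap: 0.0001
```

Request:
step_arm(
  targets=[
    {"delta_pos":[0,0,0.001],"twist":0},
    {"delta_pos":[0,0,0.001],"twist":0},
  ],
)

```text
clock: 3.72
tcp_pos: [0.5055, -0.2413, 0.0871]
orientation: [-3.103, -0.492, 0.0]
force: [-0.1, 1.1, -0.6]
finger_gap: -0.0
```

Request:
step_arm(
  targets=[
    {"delta_pos":[0,0,0.001],"twist":0},
    {"delta_pos":[0,0,0.001],"twist":0},
  ],
)

```text
clock: 3.98
tcp_pos: [0.5055, -0.2413, 0.0861]
orientation: [-3.103, -0.493, 0.0]
force: [-0.6, -1.2, 0.5]
finger_gap: -0.0001
```

Request:
step_arm(
  targets=[
    {"delta_pos":[0,0,0.001],"twist":0},
    {"delta_pos":[0,0,0.001],"twist":0},
  ],
)

```text
clock: 4.22
tcp_pos: [0.5055, -0.2413, 0.0851]
orientation: [-3.103, -0.493, 0.0]
force: [0.4, 0.3, 0.8]
finger_gap: 0.0002
```

Request:
step_arm(
  targets=[
    {"delta_pos":[0,0,0.001],"twist":0},
    {"delta_pos":[0,0,0.001],"twist":0},
  ],
)

```text
clock: 4.47
tcp_pos: [0.5055, -0.2413, 0.0841]
orientation: [-3.103, -0.492, 0.0]
force: [-0.5, -0.2, -0.2]
finger_gap: 0.0002
```

Request:
step_arm(
  targets=[
    {"delta_pos":[0,0,0.001],"twist":0},
    {"delta_pos":[0,0,0.001],"twist":0},
  ],
)

```text
clock: 4.72
tcp_pos: [0.5055, -0.2413, 0.0831]
orientation: [-3.103, -0.493, 0.0]
force: [0.5, -0.2, -0.1]
finger_gap: -0.0001
```

```bash
python3 g.py
python3 - <<'E'
from h import *
s=readout.sense();p,d=camera('wrist'); save('w3.png',p)
W=world('wrist',d,st=s); k=(d>0)&(W[...,2]>.055)&(W[...,2]<.078)&(abs(W[...,0]-.51)<.03)&(abs(W[...,1]+.243)<.025)
print(k.sum(),np.percentile(W[k][:,2],[10,50,90]))
p,d=camera('scene'); save('s3.png',cv2.resize(p[200:340,200:360],(800,700))[:600])
W=world('scene',d); k=(d>0)&(W[...,2]>.055)&(W[...,2]<.078)&(abs(W[...,0]-.505)<.03)&(abs(W[...,1]+.243)<.025); print(k.sum(),np.percentile(W[k][:,2],[10,50,90]))
E
```

```text
t 4.72 tcp [ 0.5055 -0.2413  0.0831] yaw_x 18.04 zax [-1.e-04  0.e+00 -1.e+00] F [ 0.54 -0.22 -0.06] gap -0.0001 j7 -1.17
5179 [0.07205236 0.0731596  0.074064  ]
347 [0.06685014 0.06943723 0.07163309]
```

View pics/s3.png

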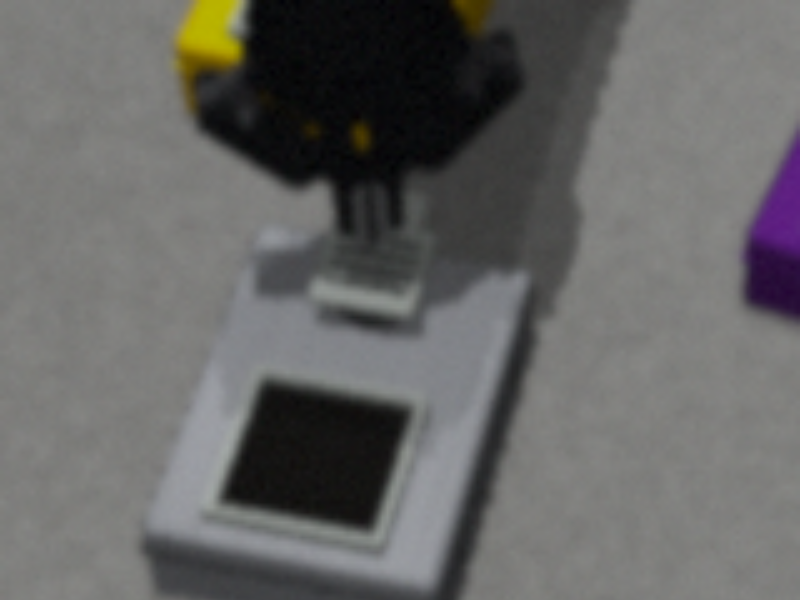

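The scene crop shows the fingertips at (370,230), over the rear of the pad and still touching nothing. There is no force yet and the pad is unmoved. I'll measure where the tips are.

Run:
```python
from h import *
p,d=camera('scene'); W=world('scene',d)
for v in range(232,256,2): print(v,[(W[v,u]*1000).round().astype(int).tolist() for u in (270,274,278)], p[v,274])
```

```text
232 [[520, -242, 150], [510, -237, 139], [513, -228, 144]] [14 11 12]
234 [[521, -242, 145], [513, -237, 136], [514, -228, 139]] [ 4 10  9]
236 [[520, -243, 138], [511, -237, 128], [517, -228, 137]] [22 22 24]
238 [[521, -243, 133], [516, -236, 129], [508, -230, 120]] [35 36 36]
240 [[515, -245, 120], [516, -237, 122], [510, -230, 117]] [34 36 35]
242 [[517, -245, 116], [517, -237, 117], [511, -230, 111]] [32 33 33]
244 [[516, -246, 108], [518, -237, 113], [510, -231, 103]] [31 32 31]
246 [[514, -246, 100], [516, -238, 103], [510, -231, 97]] [32 33 33]
248 [[495, -252, 69], [517, -238, 99], [494, -235, 71]] [42 41 42]
250 [[502, -251, 71], [498, -243, 68], [498, -235, 70]] [51 54 52]
252 [[507, -250, 71], [505, -242, 70], [504, -233, 71]] [65 67 64]
254 [[508, -250, 66], [508, -241, 68], [509, -233, 70]] [58 59 58]
```

Request:
step_arm(
  targets=[
    {"delta_pos":[0,0,0.001],"twist":0},
    {"delta_pos":[0,0,0.001],"twist":0},
  ],
)

```text
clock: 5.12
tcp_pos: [0.5055, -0.2413, 0.0821]
orientation: [-3.103, -0.492, 0.0]
force: [-0.6, -0.6, 0.0]
finger_gap: 0.0001
```

The tips measure about z≈0.097, higher than TCP−17 mm would give, so contact will come lower. I'll continue in fine steps and check the force.

Request:
step_arm(
  targets=[
    {"delta_pos":[0,0,0.002],"twist":0},
    {"delta_pos":[0,0,0.003],"twist":0},
  ],
)

```text
clock: 5.38
tcp_pos: [0.5055, -0.2413, 0.079]
orientation: [-3.103, -0.492, 0.0]
force: [-0.2, 0.3, 0.2]
finger_gap: -0.0003
```

Request:
step_arm(
  targets=[
    {"delta_pos":[0,0,0.002],"twist":0},
    {"delta_pos":[0,0,0.003],"twist":0},
  ],
)

```text
clock: 5.62
tcp_pos: [0.5055, -0.2413, 0.076]
orientation: [-3.103, -0.492, 0.0]
force: [-0.3, 0.4, 0.0]
finger_gap: -0.0004
```

Request:
step_arm(
  targets=[
    {"delta_pos":[0,0,0.002],"twist":0},
    {"delta_pos":[0,0,0.003],"twist":0},
  ],
)

```text
clock: 5.88
tcp_pos: [0.5055, -0.2413, 0.073]
orientation: [-3.103, -0.492, 0.0]
force: [-0.3, 0.5, -0.4]
finger_gap: 0.0002
```

```bash
cat > tip.py <<'E'
from h import *; import sys
x,y=map(float,sys.argv[1:3])
s=readout.sense(); print(s['clock'],s['tcp_pos'].round(4) if hasattr(s['tcp_pos'],'round') else s['tcp_pos'],np.round(s['force'],1))
for n in('scene','wrist'):
    p,d=camera(n); W=world(n,d,st=s)
    k=(d>0)&(abs(W[...,0]-x)<.02)&(abs(W[...,1]-y)<.02)
    g=k&(p.max(2)<70)&(W[...,2]>.077)
    pad=k&(W[...,2]>.045)&(W[...,2]<.0765)
    print(n,'tip z',np.percentile(W[g][:,2],[0,1,5]).round(4) if g.any() else None,'xy',W[g][W[g][:,2]<W[g][:,2].min()+.01].mean(0).round(3) if g.any() else None,'pad z',np.percentile(W[pad][:,2],[10,50,90]).round(4) if pad.any() else None)
E
python3 tip.py .5055 -.2413
python3 - <<'E'
from h import *
p,d=camera('top'); save('t4.png',p); W=world('top',d); k=(abs(W[...,0]-.5055)<.02)&(abs(W[...,1]+.2413)<.02); print(np.percentile(W[k][:,2],[0,10,50]))
p,d=camera('wrist'); save('w4.png',p)
E
```

```text
5.875 [ 0.5055 -0.2413  0.073 ] [-0.3  0.5 -0.4]
scene tip z [0.0774 0.0862 0.0915] xy [ 0.515 -0.24   0.085] pad z [0.0477 0.069  0.0716]
wrist tip z [0.0875 0.0949 0.1105] xy [ 0.513 -0.24   0.094] pad z [0.0518 0.0732 0.0742]
[0.47615573 0.48026631 0.50083416]
```

View pics/w4.png

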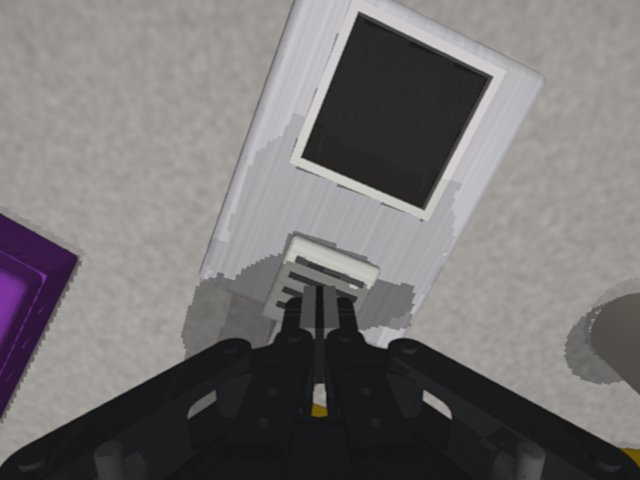

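The wrist picture shows the tips at (320,290), hanging over the pad's middle. They are still about 14 mm above it, so I'll go on down.

Request:
step_arm(
  targets=[
    {"delta_pos":[0,0,0.003],"twist":0},
    {"delta_pos":[0,0,0.006],"twist":0},
    {"delta_pos":[0,0,0.006],"twist":0},
  ],
)

```text
clock: 6.45
tcp_pos: [0.5053, -0.2412, 0.0668]
orientation: [-3.102, -0.492, 0.001]
force: [-0.4, 0.1, 0.1]
finger_gap: 0.0002
```

Request:
step_arm(
  targets=[
    {"delta_pos":[0,0,0.002],"twist":0},
    {"delta_pos":[0,0,0.002],"twist":0},
  ],
)

```text
clock: 6.7
tcp_pos: [0.5055, -0.2413, 0.0651]
orientation: [-3.103, -0.492, 0.0]
force: [-0.1, 0.0, 0.2]
finger_gap: 0.0001
```

Request:
step_arm(
  targets=[
    {"delta_pos":[0,0,0.002],"twist":0},
    {"delta_pos":[0,0,0.002],"twist":0},
  ],
)

```text
clock: 6.95
tcp_pos: [0.5054, -0.2413, 0.063]
orientation: [-3.103, -0.492, 0.0]
force: [-1.0, 0.2, 0.6]
finger_gap: -0.0002
```

Request:
step_arm(
  targets=[
    {"delta_pos":[0,0,0.002],"twist":0},
    {"delta_pos":[0,0,0.002],"twist":0},
  ],
)

```text
clock: 7.2
tcp_pos: [0.5057, -0.2414, 0.0616]
orientation: [3.102, 0.492, 0.0]
force: [-1.3, -0.2, 4.0]
finger_gap: 0.0
```

Contact at TCP z≈0.0615–0.062. From here, 1 mm steps.

Request:
step_arm(
  targets=[
    {"delta_pos":[0,0,0.001],"twist":0},
    {"delta_pos":[0,0,0.001],"twist":0},
  ],
)

```text
clock: 7.45
tcp_pos: [0.5058, -0.2414, 0.0608]
orientation: [3.102, 0.492, 0.0]
force: [-2.1, 0.3, 6.3]
finger_gap: -0.0
```

Request:
step_arm(
  targets=[
    {"delta_pos":[0,0,0.001],"twist":0},
    {"delta_pos":[0,0,0.001],"twist":0},
  ],
)

```text
clock: 7.7
tcp_pos: [0.5058, -0.2414, 0.0601]
orientation: [3.102, 0.492, 0.0]
force: [-3.8, 0.7, 9.0]
finger_gap: -0.0006
```

Request:
step_arm(
  targets=[
    {"delta_pos":[0,0,0.001],"twist":0},
    {"delta_pos":[0,0,0.001],"twist":0},
  ],
)

```text
clock: 7.95
tcp_pos: [0.5058, -0.2414, 0.0593]
orientation: [3.102, 0.492, -0.0]
force: [-3.2, 0.8, 10.4]
finger_gap: -0.0002
```

Request:
step_arm(
  targets=[
    {"delta_pos":[0,0,0.001],"twist":0},
    {"delta_pos":[0,0,0.001],"twist":0},
  ],
)

```text
clock: 8.2
tcp_pos: [0.5058, -0.2414, 0.0585]
orientation: [3.102, 0.492, -0.0]
force: [-3.4, 1.3, 11.9]
finger_gap: 0.0003
```

```bash
python3 tip.py .5055 -.2413
```

```text
8.2 [ 0.5058 -0.2414  0.0585] [-3.4  1.3 11.9]
scene tip z [0.0774 0.0781 0.0813] xy [ 0.514 -0.238  0.082] pad z [0.0472 0.0651 0.0689]
wrist tip z [0.077  0.0823 0.0969] xy [ 0.513 -0.24   0.082] pad z [0.052  0.0691 0.0701]
```

The pad is down 4 mm and the force keeps growing by about 2 N per mm, so it is behaving as stiff. I'll go just past 15 N to settle it.

Request:
step_arm(
  targets=[
    {"delta_pos":[0,0,0.001],"twist":0},
    {"delta_pos":[0,0,0.002],"twist":0},
    {"delta_pos":[0,0,0.002],"twist":0},
  ],
)

```text
clock: 8.68
tcp_pos: [0.5058, -0.2414, 0.0569]
orientation: [3.102, 0.492, -0.0]
force: [-5.6, 2.5, 16.9]
finger_gap: 0.0001
```

Request:
step_arm(
  targets=[
    {"delta_pos":[0,0,0.001],"twist":0},
    {"delta_pos":[0,0,0.001],"twist":0},
  ],
)

```text
clock: 8.93
tcp_pos: [0.5058, -0.2414, 0.0561]
orientation: [3.101, 0.492, -0.0]
force: [-5.5, 2.4, 18.2]
finger_gap: 0.0
```

The right box (y<0) has the stiff catch: 18 N and no click. I'll retract, then go to the left box.

Request:
step_arm(
  targets=[
    {"delta_pos":[0,0,-0.01],"twist":0},
    {"delta_pos":[0,0,-0.04],"twist":0},
    {"delta_pos":[0.005,-0.02,-0.06],"twist":0},
    {"delta_pos":[0.02,-0.07,-0.06],"twist":0},
    {"delta_pos":[0.036,-0.125,-0.06],"twist":0},
    {"delta_pos":[0.052,-0.18,-0.06],"twist":0},
    {"delta_pos":[0.068,-0.235,-0.06],"twist":0},
    {"delta_pos":[0.084,-0.29,-0.06],"twist":0},
    {"delta_pos":[0.1,-0.345,-0.06],"twist":0},
    {"delta_pos":[0.114,-0.393,-0.06],"twist":0},
  ],
)

```text
clock: 10.18
tcp_pos: [0.4921, 0.1699, 0.1144]
orientation: [-3.102, -0.494, -0.001]
force: [0.6, 0.6, 0.2]
finger_gap: -0.0002
```

Request:
step_arm(
  targets=[
    {"delta_pos":[0.006,-0.022,0],"twist":0},
    {"delta_pos":[0.006,-0.022,0.02],"twist":0},
    {"delta_pos":[0.006,-0.022,0.03],"twist":0},
    {"delta_pos":[0.006,-0.022,0.03],"twist":0},
  ],
)

```text
clock: 10.68
tcp_pos: [0.4902, 0.1879, 0.0824]
orientation: [3.102, 0.488, -0.006]
force: [0.5, 0.1, -0.3]
finger_gap: 0.0002
```

```bash
python3 g.py .4915 .19 .064
python3 - <<'E'
from h import *
s=readout.sense();p,d=camera('wrist'); save('w5.png',p)
W=world('wrist',d,st=s); k=(d>0)&(W[...,2]>.066)&(W[...,2]<.078)&(abs(W[...,0]-.485)<.06)&(abs(W[...,1]-.19)<.05)
q=W[k]; print(cv2.minAreaRect((q[:,:2]*1000).astype(np.float32)),np.median(q[:,2]))
n='scene'; p,d=camera(n); W=world(n,d)
k=(d>0)&(W[...,2]>.062)&(W[...,2]<.078)&(abs(W[...,0]-.5)<.06)&(abs(W[...,1]+.243)<.05); print('R pad z',np.median(W[k][:,2]))
E
```

```text
t 10.68 tcp [0.4902 0.1879 0.0824] yaw_x 17.89 zax [-0.0033 -0.0019 -1.    ] F [ 0.5   0.14 -0.32] gap 0.0002 j7 -2.04
delta [ 0.002  -0.0016  0.0184]
((485.6979675292969, 190.72691345214844), (59.86309051513672, 44.1771125793457), 6.959940433502197) 0.07316860303859558
R pad z 0.06935311913125766
```

Request:
step_arm(
  targets=[
    {"delta_pos":[0.002,-0.002,0.008],"twist":0},
    {"delta_pos":[0.002,-0.002,0.016],"twist":0},
    {"delta_pos":[0.002,-0.002,0.019],"twist":0},
    {"delta_pos":[0.002,-0.002,0.019],"twist":0},
  ],
)

```text
clock: 11.28
tcp_pos: [0.4922, 0.1929, 0.0649]
orientation: [3.103, 0.493, -0.001]
force: [-0.7, 0.5, 0.5]
finger_gap: 0.0002
```

Request:
step_arm(
  targets=[
    {"delta_pos":[0,0,0.001],"twist":0},
    {"delta_pos":[0,0,0.002],"twist":0},
    {"delta_pos":[0,0,0.002],"twist":0},
  ],
)

```text
clock: 11.65
tcp_pos: [0.4925, 0.193, 0.0633]
orientation: [3.103, 0.492, 0.0]
force: [0.4, -0.2, 0.8]
finger_gap: 0.0002
```

Request:
step_arm(
  targets=[
    {"delta_pos":[0,0,0.001],"twist":0},
    {"delta_pos":[0,0,0.002],"twist":0},
  ],
)

```text
clock: 11.9
tcp_pos: [0.4926, 0.1931, 0.0617]
orientation: [3.103, 0.492, 0.001]
force: [-1.5, -0.8, 5.0]
finger_gap: 0.0004
```

Request:
step_arm(
  targets=[
    {"delta_pos":[0,0,0.001],"twist":0},
    {"delta_pos":[0,0,0.001],"twist":0},
  ],
)

```text
clock: 12.15
tcp_pos: [0.4926, 0.193, 0.0606]
orientation: [3.103, 0.493, 0.001]
force: [-1.4, -0.3, 4.5]
finger_gap: -0.0001
```

Request:
step_arm(
  targets=[
    {"delta_pos":[0,0,0.002],"twist":0},
    {"delta_pos":[0,0,0.003],"twist":0},
    {"delta_pos":[0,0,0.003],"twist":0},
  ],
)

```text
clock: 12.52
tcp_pos: [0.4926, 0.193, 0.0571]
orientation: [-3.103, -0.493, -0.0]
force: [-0.1, -0.1, 2.9]
finger_gap: 0.0006
```

The force is falling as the pad goes down, so this is the sound one. I'll push it through the snap.

Request:
step_arm(
  targets=[
    {"delta_pos":[0,0,0.002],"twist":0},
    {"delta_pos":[0,0,0.004],"twist":0},
    {"delta_pos":[0,0,0.006],"twist":0},
    {"delta_pos":[0,0,0.007],"twist":0},
    {"delta_pos":[0,0,0.007],"twist":0},
  ],
)

```text
clock: 13.15
tcp_pos: [0.4923, 0.1929, 0.05]
orientation: [3.103, 0.492, -0.001]
force: [-0.0, -1.1, -0.4]
finger_gap: -0.0004
```

```bash
cat > padz.py <<'E'
from h import *
n='scene'; p,d=camera(n); W=world(n,d)
for a,c in(('R',(.5,-.243)),('L',(.49,.19))):
    k=(d>0)&(W[...,2]>.05)&(W[...,2]<.078)&(abs(W[...,0]-c[0])<.025)&(abs(W[...,1]-c[1])<.022); print(a,np.percentile(W[k][:,2],[20,50,80]).round(4))
E
python3 padz.py; python3 g.py
```

```text
R [0.068  0.0695 0.0711]
L [0.0525 0.0541 0.0637]
t 13.2 tcp [0.4924 0.193  0.0501] yaw_x 18.04 zax [-2.e-04 -1.e-04 -1.e+00] F [0.23 0.53 0.81] gap 0.0005 j7 -2.08
```

The sound catch clicked: its pad is at about 0.054 with no force on it, and the right pad is back up. Next I'll open the gripper and go above the marker.

Request:
step_arm(
  targets=[
    {"delta_pos":[0,0,-0.03],"twist":0},
    {"delta_pos":[0,0,-0.06],"twist":0},
    {"delta_pos":[0.005,0.03,-0.07],"twist":0},
    {"delta_pos":[0.013,0.08,-0.07],"twist":0},
    {"delta_pos":[0.021,0.13,-0.07],"twist":0},
    {"delta_pos":[0.03,0.18,-0.07],"twist":0},
    {"delta_pos":[0.036,0.22,-0.07],"twist":0},
    {"delta_pos":[0.039,0.238,-0.07],"twist":0},
    {"delta_pos":[0.039,0.238,-0.07],"twist":0},
    {"delta_pos":[0.039,0.238,-0.07],"twist":0},
  ],
  claw=1,
)

```text
clock: 14.45
tcp_pos: [0.6025, -0.0185, 0.1203]
orientation: [-3.101, -0.497, 0.0]
force: [0.3, 0.8, -0.2]
finger_gap: 0.0854
```

```bash
python3 padz.py
python3 - <<'E'
from h import *
s=readout.sense();p,d=camera('wrist'); save('w6.png',p); W=world('wrist',d,st=s)
k=(d>0)&(W[...,2]>.055)&(W[...,2]<.065)&(np.hypot(W[...,0]-.603,W[...,1]+.021)<.03); q=W[k]
print('stem top wrist',k.sum(),cv2.minEnclosingCircle((q[:,:2]*1000).astype(np.float32)),q[:,2].mean())
n='top';p,d=camera(n);W=world(n,d)
# foot from scene
p,d=camera('scene');W=world('scene',d);k=(d>0)&(W[...,2]>.054)&(W[...,2]<.065)&(np.hypot(W[...,0]-.603,W[...,1]+.021)<.03);q=W[k]
if k.sum()>3: print('scene',cv2.minEnclosingCircle((q[:,:2]*1000).astype(np.float32)))
E
python3 g.py .6035 -.0212 .014
```

```text
R [0.0679 0.0695 0.071 ]
L [0.0524 0.0537 0.0551]
stem top wrist 1125 ((604.6430053710938, -19.866098403930664), 12.007737159729004) 0.06081343432611666
scene ((605.807373046875, -18.3349609375), 12.619054794311523)
t 14.65 tcp [ 0.6029 -0.0194  0.1204] yaw_x 18.18 zax [ 0.e+00  4.e-04 -1.e+00] F [ 0.54 -0.81 -1.07] gap 0.0853 j7 -1.58
delta [0.     0.0019 0.1064]
```

View pics/w6.png

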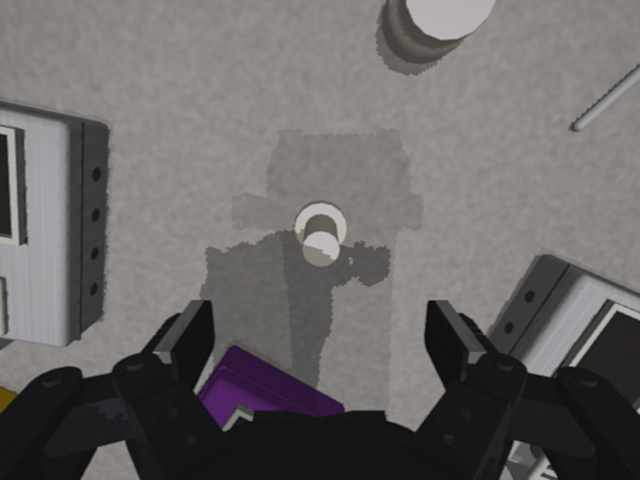

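The wrist picture shows the marker at (321,240), centred between the open jaws. I'll descend straight onto the stem and close.

Request:
step_arm(
  targets=[
    {"delta_pos":[0.0015,0,0.03],"twist":0},
    {"delta_pos":[0.0015,0,0.06],"twist":0},
    {"delta_pos":[0.0015,0,0.085],"twist":0},
    {"delta_pos":[0.0015,0,0.1],"twist":0},
    {"delta_pos":[0.0015,0,0.106],"twist":0},
    {"delta_pos":[0.0015,0,0.106],"twist":0},
  ],
)

```text
clock: 15.4
tcp_pos: [0.6049, -0.0205, 0.0145]
orientation: [-3.103, -0.493, -0.001]
force: [1.0, 0.1, 0.2]
finger_gap: 0.0853
```

Request:
step_arm(
  targets=[
    {"delta_pos":[0,0,0],"twist":0},
    {"delta_pos":[0,0,0],"twist":0},
    {"delta_pos":[0,0,0],"twist":0},
    {"delta_pos":[0,0,0],"twist":0},
    {"delta_pos":[0,0,0],"twist":0},
    {"delta_pos":[0,0,0],"twist":0},
  ],
  claw=-1,
  force=30,
)

```text
clock: 16.15
tcp_pos: [0.605, -0.0208, 0.0147]
orientation: [3.102, 0.492, 0.001]
force: [-0.8, -1.1, 5.7]
finger_gap: 0.0233
```

Request:
step_arm(
  targets=[
    {"delta_pos":[0,0,-0.005],"twist":0},
    {"delta_pos":[0,0,-0.02],"twist":0},
    {"delta_pos":[0,0,-0.03],"twist":0},
    {"delta_pos":[0,0,-0.03],"twist":0},
  ],
)

```text
clock: 16.65
tcp_pos: [0.6058, -0.0208, 0.0457]
orientation: [3.102, 0.492, 0.004]
force: [-0.1, -0.4, -0.1]
finger_gap: 0.0232
```

```bash
python3 g.py .588 -.2505 .11
python3 - <<'E'
from h import *
p,d=camera('scene'); save('s7.png',cv2.resize(p[250:370,300:460],(800,600)))
E
```

```text
t 16.65 tcp [ 0.6058 -0.0208  0.0457] yaw_x 18.03 zax [ 2.6e-03 -2.0e-04 -1.0e+00] F [-0.14 -0.39 -0.12] gap 0.0232 j7 -1.63
delta [-0.0879  0.213  -0.0643]
```

View pics/s7.png

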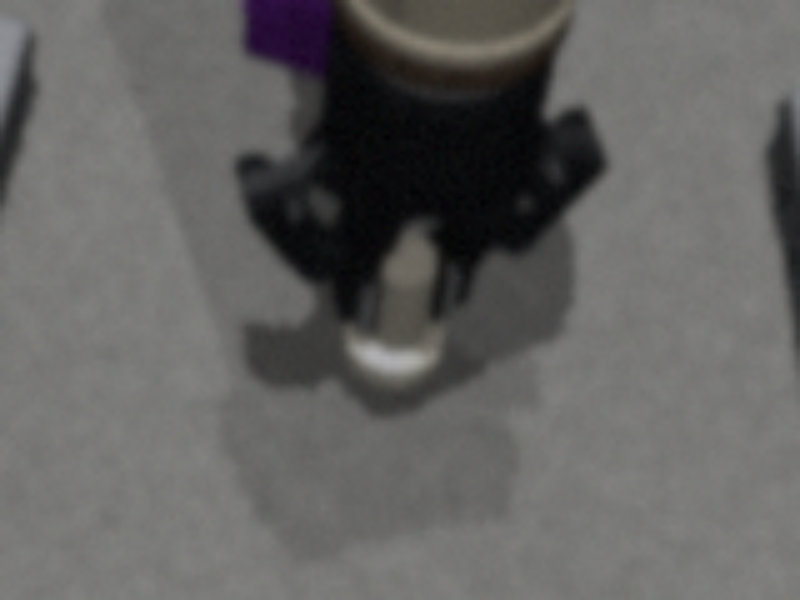

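The marker is held upright, foot at (395,355). Its underside is at z=0 when the TCP is at about 0.0145, so it sits on the dish floor at TCP≈0.0665. I'll carry it to the right dish.

Request:
step_arm(
  targets=[
    {"delta_pos":[0,0,-0.03],"twist":0},
    {"delta_pos":[0,0,-0.064],"twist":0},
    {"delta_pos":[-0.008,0.02,-0.07],"twist":0},
    {"delta_pos":[-0.026,0.063,-0.07],"twist":0},
    {"delta_pos":[-0.045,0.11,-0.07],"twist":0},
    {"delta_pos":[-0.064,0.157,-0.07],"twist":0},
    {"delta_pos":[-0.08,0.195,-0.07],"twist":0},
    {"delta_pos":[-0.087,0.213,-0.07],"twist":0},
    {"delta_pos":[-0.087,0.213,-0.07],"twist":0},
    {"delta_pos":[-0.087,0.213,-0.07],"twist":0},
  ],
)

```text
clock: 17.95
tcp_pos: [0.5885, -0.2471, 0.1142]
orientation: [-3.1, -0.497, -0.001]
force: [0.3, -0.2, -1.5]
finger_gap: 0.0231
```

```bash
python3 g.py .589 -.2504 .0675
python3 - <<'E'
from h import *
s=readout.sense();p,d=camera('wrist'); save('w8.png',p); W=world('wrist',d,st=s)
n=(d>0)&(np.hypot(W[...,0]-.589,W[...,1]+.25)<.06)&(p.max(2)<60)&(abs(W[...,2]-.053)<.004); q=W[n]
print('dish dark',n.sum(),q.min(0).round(3),q.max(0).round(3))
E
```

```text
t 17.95 tcp [ 0.5885 -0.2471  0.1142] yaw_x 18.22 zax [ 2.e-04  2.e-03 -1.e+00] F [ 0.29 -0.2  -1.47] gap 0.0231 j7 -1.2
delta [-0.0006  0.0034  0.0467]
dish dark 5993 [ 0.559 -0.284  0.05 ] [ 0.623 -0.215  0.056]
```

View pics/w8.png

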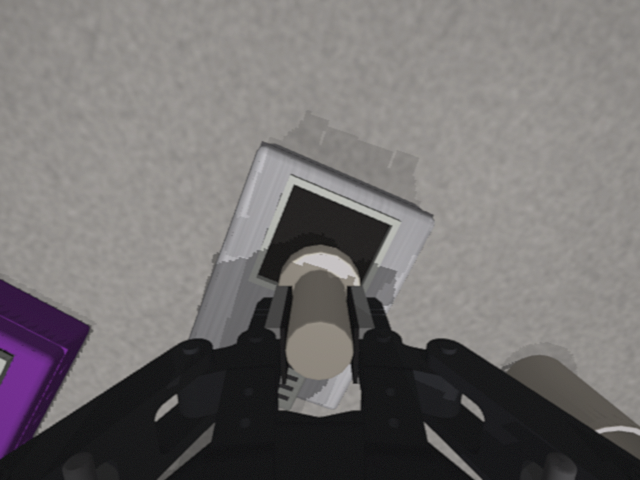

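The wrist picture shows the marker held at (320,310) over the dish at (328,230), offset as the viewing angle would make it. I'll lower gently.

Request:
step_arm(
  targets=[
    {"delta_pos":[0.001,0.001,0.015],"twist":0},
    {"delta_pos":[0.001,0.001,0.03],"twist":0},
    {"delta_pos":[0.001,0.001,0.04],"twist":0},
    {"delta_pos":[0.001,0.001,0.044],"twist":0},
    {"delta_pos":[0.001,0.001,0.044],"twist":0},
  ],
)

```text
clock: 18.62
tcp_pos: [0.589, -0.2508, 0.0698]
orientation: [-3.102, -0.492, 0.001]
force: [-0.6, 0.7, -0.8]
finger_gap: 0.0233
```

Request:
step_arm(
  targets=[
    {"delta_pos":[0,0,0.001],"twist":0},
    {"delta_pos":[0,0,0.001],"twist":0},
  ],
)

```text
clock: 18.88
tcp_pos: [0.5895, -0.2511, 0.0697]
orientation: [3.102, 0.492, 0.001]
force: [-0.1, 0.7, -1.4]
finger_gap: 0.0234
```

Request:
step_arm(
  targets=[
    {"delta_pos":[0,0,0.001],"twist":0},
    {"delta_pos":[0,0,0.001],"twist":0},
  ],
)

```text
clock: 19.12
tcp_pos: [0.5892, -0.2509, 0.0683]
orientation: [3.103, 0.493, 0.0]
force: [0.3, -0.9, -1.1]
finger_gap: 0.0231
```

Request:
step_arm(
  targets=[
    {"delta_pos":[0,0,0.001],"twist":0},
    {"delta_pos":[0,0,0.001],"twist":0},
  ],
)

```text
clock: 19.38
tcp_pos: [0.5891, -0.2509, 0.0671]
orientation: [-3.103, -0.493, 0.0]
force: [0.2, -0.4, -1.3]
finger_gap: 0.0234
```

Request:
step_arm(
  targets=[
    {"delta_pos":[0,0,0.001],"twist":0},
    {"delta_pos":[0,0,0.001],"twist":0},
  ],
)

```text
clock: 19.62
tcp_pos: [0.5893, -0.2509, 0.0667]
orientation: [3.102, 0.493, 0.0]
force: [-1.5, 0.5, 4.1]
finger_gap: 0.0236
```

It's on the floor. I'll release, let it settle, then raise the arm.

Request:
step_arm(
  targets=[
    {"delta_pos":[0,0,0],"twist":0},
    {"delta_pos":[0,0,0],"twist":0},
    {"delta_pos":[0,0,0],"twist":0},
    {"delta_pos":[0,0,0],"twist":0},
    {"delta_pos":[0,0,0],"twist":0},
  ],
  claw=0.3,
)

```text
clock: 20.25
tcp_pos: [0.5892, -0.2509, 0.0662]
orientation: [-3.103, -0.493, -0.0]
force: [-0.8, 0.0, 0.2]
finger_gap: 0.0553
```

Request:
step_arm(
  targets=[
    {"delta_pos":[0,0,-0.01],"twist":0},
    {"delta_pos":[0,0,-0.03],"twist":0},
    {"delta_pos":[0,0,-0.06],"twist":0},
    {"delta_pos":[0,0,-0.1],"twist":0},
    {"delta_pos":[-0.04,0,-0.14],"twist":0},
    {"delta_pos":[-0.08,0,-0.15],"twist":0},
    {"delta_pos":[-0.08,0,-0.15],"twist":0},
    {"delta_pos":[-0.08,0,-0.15],"twist":0},
  ],
)

```text
clock: 21.25
tcp_pos: [0.5138, -0.2756, 0.2174]
orientation: [3.102, 0.492, 0.003]
force: [0.3, -0.7, -0.8]
finger_gap: 0.0554
```

```bash
python3 g.py; python3 padz.py
python3 - <<'E'
from h import *
p,d=camera('scene'); save('s9.png',cv2.resize(p[200:350,210:540],(800,364),interpolation=cv2.INTER_CUBIC)); W=world('scene',d)
k=(d>0)&(W[...,2]>.09)&(W[...,2]<.12)&(np.hypot(W[...,0]-.589,W[...,1]+.25)<.03); q=W[k]; print(k.sum(),q[:,2].max(),q[q[:,2]>.105].mean(0))
E
```

```text
t 21.25 tcp [ 0.5138 -0.2756  0.2174] yaw_x 18.04 zax [ 1.8e-03 -8.0e-04 -1.0e+00] F [ 0.31 -0.68 -0.83] gap 0.0554 j7 -1.04
R [0.0679 0.0694 0.0711]
L [0.0523 0.0536 0.0551]
173 0.11261663943276952 [ 0.59157442 -0.24989105  0.10910875]
```

View pics/s9.png

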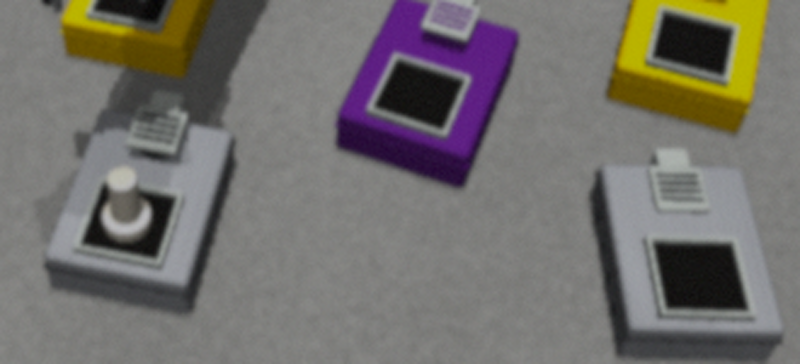

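The picture shows the marker upright in the dish at (125,210). The catch beside it is up at (160,128), and the other box's catch is down at (680,185).

```bash
python3 -c "
from cell import ctrl; print(ctrl.hand_in())"
```

```text
the job is handed in; nothing more can be done
None
```

The job is done and handed in at about 21 s on the robot's clock. The steel box on the robot's right (y ≈ −0.25) has the stiff catch, and the one on the left (y ≈ +0.19) has the sound one.

- **Stiff catch (right):** the force rose steadily to a highest reading of 18.2 N without a click. The pad came back up when released.
- **Sound catch (left):** the force read 5.0 N at first contact and fell as the pad went down. It clicked and has stayed down.
- **Marker:** I set it down in the right box's dish and let go.

My last camera check showed:
- the right pad is up, at its starting height;
- the left pad is about 16 mm down;
- the marker is upright near the middle of the dish, its top at about 0.11 m as expected;
- the arm is clear of everything.

Two things did not match:
- **Fingertip position:** with the gripper shut, the tips were about 10 mm behind the TCP, not 17 mm ahead of it as stated. I went by the measured contact heights instead.
- **Sideways force:** while pressing the stiff pad, the sensor also read up to about 6 N sideways, though the commanded motion was straight down.

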